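# Click the dough paddle onto the food processor's drive

## Robot

A 7-joint arm with a two-finger parallel gripper is mounted at the origin on the work surface. World frame = base frame: x ahead of the robot, y to its left, z up, the work surface at z = 0. Lengths are in m, angles in rad, forces in N, time in s.
With the tool pointing down it reaches from about 0.35 to 0.9 m from the base axis. Payload 19.9 kg.
Tool frame: the origin (TCP) lies at the very end of the fingers, on their centre line; the grasp point (between the pads) lies 19 mm behind it (r.grasp_offset is the z of the grasp point in the tool frame, in m); z points along the fingers, y is the line along which they close (so a half turn about z gives the same grasp; the last joint's range is limited). The gripper opens to 94 mm and grips with 3 to 60 N. Pads are 16 mm wide; open, the fingers measure 119 mm over their backs; the gripper's body (75 mm by 177 mm) begins 78 mm behind the grasp point.
Start: joints at [1.131, 0.417, -0.01, 1.614, 0.005, 1.111, -0.053], TCP at [0.242, -0.576, 0.205] pointing down, gripper open.
Joint ranges: [-2.81, 2.81], [-0.39, 2.02], [-1.27, 1.25], [0.06, 2.57], [-1.19, 4.33], [0.19, 2], [-2.82, 2.82]. Speed limits (rad/s): [1.89, 1.89, 2.39, 2.39, 3.01, 3.01, 3.01].

## Interface

Orientations are given as a unit quaternion [w, x, y, z].
In Python, from cell import r gives the robot as it stands.
- The arm moves only by the tool servo_tool, never from a script. Its argument "series" is a list of rows, each a list of 7 numbers: the shift along the world's x, y, z in mm, then the turn, a rotation vector about the world's x, y, z in degrees, then the opening, from -1 (shut) to 1 (fully open). In form: [[dx, dy, dz, wx, wy, wz, gripper], ...]. A call has 1 to 8 rows; each row is the pose to reach, as a shift and turn from the pose commanded when the call began; what a row does not reach only later rows make up. A row lasts 1/8 s, in which the tool goes at most 62.5 mm and 10.7 degrees, less where a joint would pass 70% of its speed; a pose out of reach is approached as far as the arm can. A call with a gripper value outside its range is refused whole. The fingers move at their own pace and stop on an object; the grip force is fixed at half the most. Time passes only in rows, so rows that repeat a pose let the fingers close. It gives the time, the measured TCP pose, the force, the opening and the grip force at its end, in the units of the state.
- r.get_obs(): the state, without advancing time (a new reading comes with each control period).
- r.snapshot(name): name is "side" or "top"; returns a dict with "frame" (384x512x3 uint8, red, green, blue), "z_map" (384x512 float32, m along the optical axis (not along the pixel's ray), 0 where there is no reading), "fx", "fy", "cx", "cy" (pixels), "dist_coeffs" ([k1, k2, p1, p2, k3] as OpenCV has them; the pictures are not rectified), "cam_to_world" (4x4, takes a point from camera to world coordinates). Camera axes: x right, y down, z forward; pixel columns grow to the right and rows downward; lengths in m; the calibration is good to about 2 mm. A picture is of the moment at which its call begins.
- r.finish_job(): hands the job in; it is judged then, once.
The state is a dict: "time": time; "q": joint angles; "qvel": joint speeds; "joint_efforts": joint torques, N m; "tcp_pos": TCP position; "orientation": TCP orientation; "wrist_force": force on the tool from outside, world axes, zero at the start; "ft_torque": the same for the moment, N m; "grip_width": finger opening in m; "grip_force": force on a finger pad.
Only numpy, scipy, OpenCV 4.12 (cv2) and the standard library are available. Lean on these libraries where they do the work, as an engineer would, in place of code of your own. Each camera call takes 0.05 s, during which the arm holds its last target. There are 200 camera calls.

## Task

Take the white dough paddle from the drying mat, fit its square socket over the square drive in the food processor's bowl and push it down until the spring balls click in and it sits fully home, then let go. The drive may be standing at any angle, so find by feel how the paddle must be turned. Leave the orange cream disc and everything else on the worktop where they are.

Things in the scene. Friction and masses are not known exactly. Their poses are not given: they have to be found in the camera images.
- dough_paddle: White plastic dough paddle, about 130 g, upright on the mat. Origin: centre of its underside; z up its column, x along its two arms. Column 34 x 34 mm up to 56 mm (blue band at its top), then a square grip 28 x 28 mm from 56 to 100 mm, sides along x and y: pinch it there from above. Low arms reach 59 mm out along +x and -x, with end blades 18 mm sideways, all below 26 mm.
- paddle_socket (a point): Centre of the mouth of the paddle's square socket, in the middle of its underside (same point and axes as the paddle). Socket 18 mm square, sides along the paddle's x and y, 38 mm deep; the mouth is widened to 22 mm by a 2 mm chamfer. A groove for the balls runs on all four inner walls, centred 15 mm above the mouth.
- drive_foot (a point): Centre of the foot of the square drive in the food processor's bowl, on a flat round boss (46 mm across) where the paddle's underside rests when fully home; z up. Two brass spring balls stand 2.6 mm proud of two opposite sides of the drive, 15 mm above this point. The socket first stops on them, some 15 mm above home; a firm push (about 10 to 15 N) carries it over, and they snap into the groove at home.
- drive_tip (a point): Centre of the flat top of the drive, 35 mm above its foot. The drive is an upright greased steel post, 16 mm square. It may stand at any angle about its axis; that angle is not reported (this point does not turn with it). It is stiff to turn (0.4 N m), so it stays put under light touch. The socket goes over it only if the squares agree within about 7 degrees, any of four ways; else it stays up on this top.
- processor: Food processor fixed to the worktop: white round motor base, 196 mm across, shallow clear bowl on top. Origin: centre of its underside, straight below the drive; z up; control knob to its -x, bowl handle to its +x (106 mm out). Bowl 160 mm inside, floor 90 mm and rim 133 mm above the worktop; the boss under the drive is 98 mm above the worktop.
- mat: Dark drying mat, 170 x 270 mm, 6 mm thick, fixed; origin at the centre of its underside. The dough paddle and the cream disc stand on it, 130 mm apart, either way round.
- cream_disc: Orange cream disc on the same mat: a flat 94 mm disc, 6 mm thick, with an upright 34 mm round stem, 80 mm tall in all; leave it. Origin: centre of its underside; z up.
- spice_jar: Small amber spice jar with red lid, 40 mm across, 85 mm tall, near the middle of the worktop. Origin: centre of its underside; z up.
- oil_bottle: Green oil bottle, 64 mm across, 220 mm tall, far row. Origin: centre of its underside; z up.
- mug: Blue mug, 80 mm across, 92 mm tall, far row. Origin: centre of its underside; z up.
- cactus: Cactus in a terracotta pot, 72 mm across, 106 mm tall, far row. Origin: centre of its underside; z up.
- preserve_jar: Amber preserve jar with steel lid, 76 mm across, 110 mm tall, far row. Origin: centre of its underside; z up.
- pepper_mill: Wooden pepper mill, 56 mm across, 170 mm tall, far row. Origin: centre of its underside; z up.
Mind the look-alikes: they are no part of the job. Of the things shaped like the dough_paddle, the white one is meant.

How it is judged:
At the end, for the whole second after the job is handed in: The dough paddle sits on the drive upright (within 0.06 rad), its underside within 3 mm of the boss and within 3 mm of the drive's axis, at rest and released; the cream disc, jars, bottle, mug, cactus and mill all stand upright (within 0.2 rad) within 40 mm of where they started (horizontal distance between dough_paddle and drive_foot below 0.003 m and z of dough_paddle in the frame of drive_foot between -0.003 and 0.003 m and angle between dough_paddle's own z axis and vertical below 0.06 rad and linear speed of dough_paddle below 0.01 m/s and contact force between dough_paddle and the fingers below 0.05 N and distance of each of cream_disc, spice_jar, oil_bottle, mug, cactus, preserve_jar, pepper_mill from where it was at the start of the episode below 0.04 m and angle between each of cream_disc, spice_jar, oil_bottle, mug, cactus, preserve_jar, pepper_mill's own z axis and vertical below 0.2 rad); the robot touches nothing.
It fails at once if a bystander is knocked over or pushed more than 40 mm from its place (distance of any of cream_disc, spice_jar, oil_bottle, mug, cactus, preserve_jar, pepper_mill from where it was at the start of the episode above 0.04 m or angle between any of cream_disc, spice_jar, oil_bottle, mug, cactus, preserve_jar, pepper_mill's own z axis and vertical above 0.6 rad).
It also fails if it takes over 64 s, if anything falls off the work surface, if the arm or the gripper's body presses on something with over 40 N, if the wrist force passes 120 N, or if a joint passes its speed limit or range.

## Working session

There is one attempt and no reset: what is moved stays moved. The work goes in short steps, Python scripts to look and compute and a tool call to move; the robot and the scene stay as the last step left them, time stands still between calls to the robot, and variables do not carry over. Pictures are saved under pics/ and viewed, at most 10 in all, crops included, and the job is handed in when it is done.

Besides the shell and the picture viewer there is one more tool, called after "Emit:" by a JSON object that holds its "fn" and its "kwargs", one argument or row to a line. servo_tool: Moves the arm, as the interface text tells. Its arguments: {"type":"object","properties":{"series":{"type":"array","items":{"type":"array","items":{"type":"number"}}}},"required":["series"]}

```bash
mkdir -p pics; cat > h.py <<'E'
import numpy as np, cv2
from cell import r
def snap(name):
    s=r.snapshot(name); np.savez('%s.npz'%name,**s); return s
def load(name): return dict(np.load('%s.npz'%name))
def world(s):
    h,w=s['z_map'].shape; u,v=np.meshgrid(np.arange(w),np.arange(h))
    K=np.array([[s['fx'],0,s['cx']],[0,s['fy'],s['cy']],[0,0,1]],float)
    p=cv2.undistortPoints(np.stack([u,v],-1).reshape(-1,1,2).astype(float),K,s['dist_coeffs'].astype(float)).reshape(h,w,2)
    z=s['z_map'][...,None]; P=np.concatenate([p*z,z],-1); T=s['cam_to_world']
    return P@T[:3,:3].T+T[:3,3]
E
python3 - <<'E'
from h import *
for n in('side','top'):
    s=snap(n); cv2.imwrite(f'pics/{n}0.png',s['frame'][...,::-1]); print(n,s['cam_to_world'].round(3).tolist())
o=r.get_obs(); print(o)
E
```

```text
side [[-0.898, -0.28, 0.339, 0.108], [-0.439, 0.54, -0.718, 0.888], [0.018, -0.793, -0.608, 0.909], [0.0, 0.0, 0.0, 1.0]]
top [[-0.002, -0.987, 0.163, 0.385], [-1.0, 0.0, -0.014, -0.062], [0.014, -0.163, -0.987, 1.205], [0.0, 0.0, 0.0, 1.0]]
{'time': 0.1, 'q': array([ 1.1314771 ,  0.41791797, -0.01030378,  1.61406149,  0.00466505,
        1.11071655, -0.05298359]), 'qvel': array([-1.27022993e-03, -8.25701881e-04,  7.52300042e-04, -1.75048950e-03,
        4.81587664e-04,  2.09386787e-03, -9.64108782e-05]), 'joint_efforts': array([ 1.80261984e-03, -8.52572465e+01,  6.41015824e-01, -4.26693964e+01,
       -4.87382349e-02,  1.63450098e-02, -8.49527100e-05]), 'tcp_pos': array([ 0.2420068 , -0.57589663,  0.2049076 ]), 'orientation': array([-5.23135437e-04,  9.80281554e-01,  1.97605119e-01, -1.32525475e-04]), 'wrist_force': array([ 0.47183426,  0.7206709 , -0.71518516]), 'ft_torque': array([ 0.00687254,  0.01333333, -0.01327213]), 'grip_force': 0.0, 'grip_width': 0.09429610716239427}
```

View pics/top0.png

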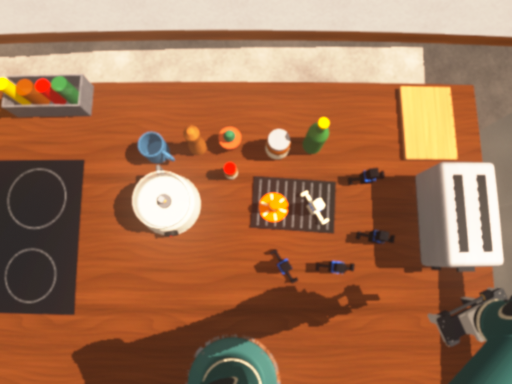

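View pics/side0.png

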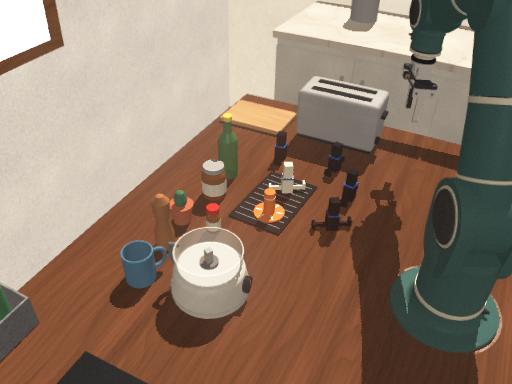

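Top view: the white paddle is at about (315,207) on the mat and the orange disc is at (273,207). The paddle-shaped look-alikes are black: (285,266), (335,267), (375,237), (370,176). I choose the white one. The processor is at (166,202), with the drive in its bowl. Next I check a close crop and measure.

```bash
python3 - <<'E'
from h import *
s=load('top'); W=world(s); f=s['frame']
a=cv2.resize(f[180:235,290:345],None,fx=7,fy=7,interpolation=cv2.INTER_CUBIC)
b=cv2.resize(f[175:230,140:195],None,fx=7,fy=7,interpolation=cv2.INTER_CUBIC)
cv2.imwrite('pics/crop.png',np.hstack([a,b])[...,::-1])
for n in('top','side'):
    s=load(n);W=world(s);f=s['frame'].astype(int);x,y,z=W[...,0],W[...,1],W[...,2]
    # paddle
    white=(f.min(-1)>120)&(f.max(-1)-f.min(-1)<70)
    m=white&(abs(x-.45)<.15)&(abs(y+.2)<.15)&(z>.008)&(z<.13)
    g=m&(z>.095)
    print(n,'grip top',g.sum(),W[g].mean(0).round(4),W[g].min(0).round(4),W[g].max(0).round(4))
    l=m&(z<.045)&(z>.01); P=W[l][:,:2]; c=P.mean(0); e,v=np.linalg.eigh(np.cov((P-c).T))
    print(' low',l.sum(),c.round(4),'dir',np.degrees(np.arctan2(v[1,1],v[0,1])),cv2.minAreaRect((P*1000).astype(np.float32)))
    if g.sum()>4: print(' gripRect',cv2.minAreaRect((W[g][:,:2]*1000).astype(np.float32)))
    # drive & bowl
    d=(abs(x-.39)<.2)&(abs(y-.22)<.13)&(z>.06)&(z<.145)
    q=d&(z>.126)&(z<.142); P=W[q][:,:2]
    print(' high',q.sum(),P.min(0).round(3),P.max(0).round(3), np.median(P,0).round(4))
    c=np.median(P,0); 
    base=(z>.05)&(z<.15)&(abs(y-.22)<.15)&(abs(x-.38)<.15)
    P=W[base][:,:2]; print(' base',base.sum(),cv2.minEnclosingCircle((P*1000).astype(np.float32)))
E
```

```text
top grip top 91 [ 0.5366 -0.2601  0.1049] [ 0.5206 -0.2774  0.0958] [ 0.5539 -0.243   0.1097]
 low 152 [ 0.5355 -0.2373] dir 70.03882003573466 ((541.5966186523438, -209.40689086914062), (206.30850219726562, 97.48741912841797), 84.4576416015625)
 gripRect ((536.9300537109375, -260.82415771484375), (27.97968101501465, 27.441614151000977), 30.120874404907227)
 high 223 [0.465 0.12 ] [0.588 0.285] [0.5257 0.2041]
 base 1247 ((527.4790649414062, 198.52027893066406), 84.73562622070312)
side grip top 68 [ 0.5346 -0.2525  0.1044] [ 0.5201 -0.2747  0.0951] [ 0.5524 -0.2381  0.1111]
 low 250 [ 0.5306 -0.2331] dir 77.0665196507721 ((534.739990234375, -192.57083129882812), (230.0050048828125, 113.82442474365234), 85.42265319824219)
 gripRect ((535.7332763671875, -254.00048828125), (24.89129638671875, 36.77942657470703), 23.983434677124023)
 high 445 [0.464 0.121] [0.59 0.29] [0.5244 0.2118]
 base 2125 ((525.7540283203125, 209.85549926757812), 85.05274200439453)
```

View pics/crop.png

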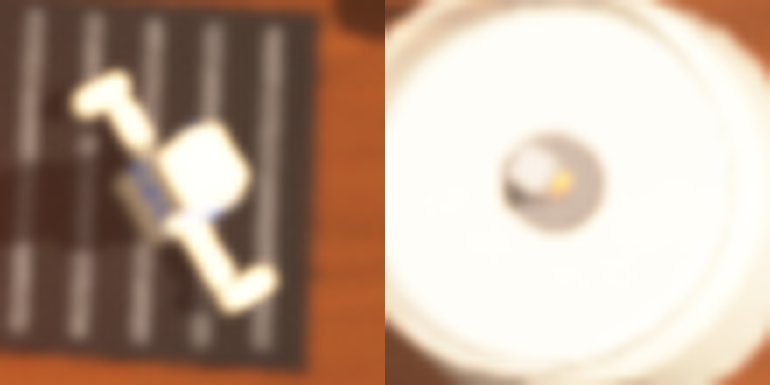

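The crop confirms the white paddle: grip top at about (319,204), arms running upper left to lower right. The drive shows a brass ball on its right side (about (220,201) in the full image). I'll rectify the images onto known-height planes for accurate readings.

```bash
cat >> h.py <<'E'
def ortho(s,cx,cy,z,half=.04,n=260):
    # up = +x, left = +y
    g=np.linspace(half,-half,n); X,Y=np.meshgrid(cx+g,cy+g,indexing='ij')
    P=np.stack([X,Y,np.full_like(X,z)],-1).reshape(-1,3)
    T=np.linalg.inv(s['cam_to_world']); K=np.array([[s['fx'],0,s['cx']],[0,s['fy'],s['cy']],[0,0,1]],float)
    p=cv2.projectPoints(P,cv2.Rodrigues(T[:3,:3])[0],T[:3,3],K,s['dist_coeffs'].astype(float))[0].reshape(n,n,2).astype(np.float32)
    im=cv2.remap(s['frame'],p[...,0],p[...,1],cv2.INTER_CUBIC).copy()
    cv2.drawMarker(im,(n//2,n//2),(255,0,0),cv2.MARKER_CROSS,12,1); return im
E
python3 - <<'E'
from h import *
t,s=load('top'),load('side')
R=lambda cx,cy,zs,h:np.hstack([ortho(t,cx,cy,zs[0],h),ortho(t,cx,cy,zs[1],h),ortho(s,cx,cy,zs[1],h)])
im=np.vstack([R(.526,.204,(.098,.133),.03),R(.536,-.258,(.03,.106),.08)])
cv2.imwrite('pics/ortho.png',im[...,::-1])
E
```

```text
(no output)
```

View pics/ortho.png

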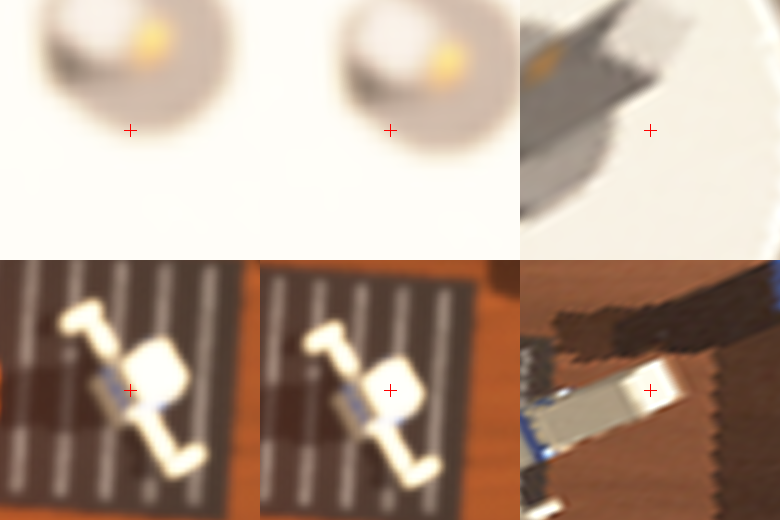

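Drive axis ≈ (0.5475, 0.203) in both cameras, and paddle ≈ (0.5365, -0.2595). One finer recentred render for the angles.

```bash
python3 - <<'E'
from h import *
t,s=load('top'),load('side')
R=lambda cx,cy,zs,h:np.hstack([ortho(t,cx,cy,zs[0],h),ortho(t,cx,cy,zs[1],h),ortho(s,cx,cy,zs[1],h)])
im=np.vstack([R(.5475,.203,(.113,.133),.022),R(.5365,-.2595,(.028,.106),.03)])
im[260:,:260]=ortho(t,.5365,-.2595,.026,.065)
cv2.imwrite('pics/ortho2.png',im[...,::-1])
E
```

```text
(no output)
```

View pics/ortho2.png

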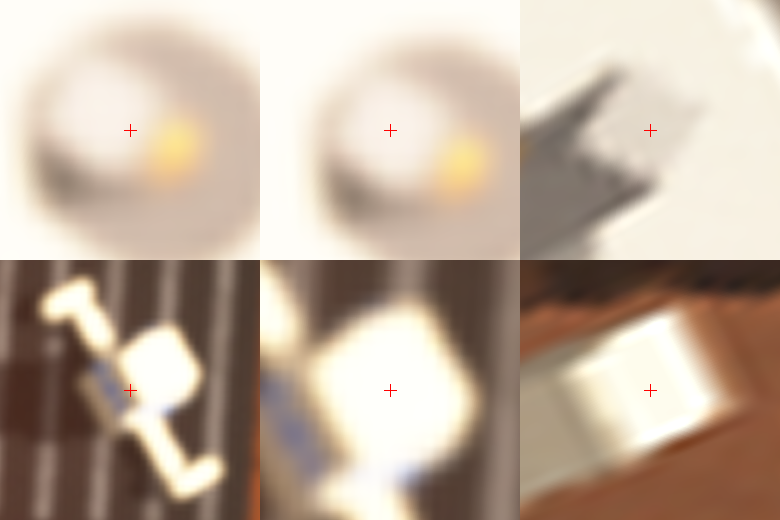

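Readings:
- **Drive tip:** in the side rectified view, corners at about (620,68), (700,105), (655,188), (578,150). That gives yaw ≈ -26° (mod 90) and axis ≈ (0.5478, 0.204).
- **Paddle:** grip corners give yaw ≈ 33° and centre ≈ (0.537, -0.260).
- **Fingers:** the closing line is at 112.8° now. A turn of +10.2° puts it along the paddle's y.

I'll go around the toaster.

Emit:
{"fn": "servo_tool", "kwargs": {
  "series": [
    [20,50,30,0,0,2,1],
    [50,105,60,0,0,5,1],
    [75,160,60,0,0,8,1],
    [98,216,60,0,0,10.2,1],
    [150,240,50,0,0,10.2,1],
    [205,270,30,0,0,10.2,1],
    [255,300,10,0,0,10.2,1],
    [295,316,-40,0,0,10.2,1]
  ]
}}

```text
time: 1.1
tcp_pos: [0.5366, -0.2599, 0.17]
orientation: [0.001, 0.959, 0.285, 0.001]
wrist_force: [0.7, -1.5, -0.2]
grip_width: 0.094
grip_force: 0.0
```

Emit:
{"fn": "servo_tool", "kwargs": {
  "series": [
    [0,0,0,0,0,0,1],
    [0,0,0,0,0,0,1],
    [0,0,0,0,0,0,1]
  ]
}}

```text
time: 1.48
tcp_pos: [0.5333, -0.2627, 0.1708]
orientation: [0.001, 0.959, 0.283, 0.0]
wrist_force: [-0.2, -0.3, 0.8]
grip_width: 0.0939
grip_force: 0.0
```

Emit:
{"fn": "servo_tool", "kwargs": {
  "series": [
    [4,3,-20,0,0,0,1],
    [4,3,-40,0,0,0,1],
    [4,3,-60,0,0,0,1],
    [4,3,-80,0,0,0,1],
    [4,3,-97,0,0,0,1],
    [4,3,-97,0,0,0,1],
    [4,3,-97,0,0,0,1]
  ]
}}

```text
time: 2.35
tcp_pos: [0.538, -0.2587, 0.0731]
orientation: [0.0, 0.959, 0.284, 0.0]
wrist_force: [1.1, -0.0, 0.3]
grip_width: 0.094
grip_force: 0.0
```

Emit:
{"fn": "servo_tool", "kwargs": {
  "series": [
    [-1,-1,0,0,0,0,-1],
    [-1,-1,0,0,0,0,-1],
    [-1,-1,0,0,0,0,-1],
    [-1,-1,0,0,0,0,-1],
    [-1,-1,0,0,0,0,-1],
    [-1,-1,0,0,0,0,-1],
    [-1,-1,0,0,0,0,-1],
    [-1,-1,0,0,0,0,-1]
  ]
}}

```text
time: 3.35
tcp_pos: [0.5367, -0.2596, 0.0726]
orientation: [-0.0, 0.959, 0.284, -0.0]
wrist_force: [0.1, 0.6, -0.1]
grip_width: 0.0288
grip_force: 29.3
```

Emit:
{"fn": "servo_tool", "kwargs": {
  "series": [
    [0,0,20,0,0,0,-1],
    [0,0,50,0,0,0,-1],
    [0,0,90,0,0,0,-1],
    [0,0,130,0,0,0,-1],
    [0,0,170,0,0,0,-1],
    [0,0,170,0,0,0,-1],
    [0,0,170,0,0,0,-1]
  ]
}}

```text
time: 4.22
tcp_pos: [0.5364, -0.2595, 0.2428]
orientation: [0.0, 0.959, 0.284, -0.0]
wrist_force: [0.2, 0.3, -1.6]
grip_width: 0.0283
grip_force: 29.3
```

Gripped (28.3 mm), with TCP = underside + 66.6 mm. Now carry it to the drive while turning +31°.

Emit:
{"fn": "servo_tool", "kwargs": {
  "series": [
    [0,30,0,0,0,3,-1],
    [0,80,0,0,0,7,-1],
    [0,130,0,0,0,11,-1],
    [2,180,0,0,0,15,-1],
    [4,230,0,0,0,19,-1],
    [6,280,0,0,0,23,-1],
    [8,330,0,0,0,27,-1],
    [11,380,0,0,0,31,-1]
  ]
}}

```text
time: 5.22
tcp_pos: [0.5466, 0.1227, 0.242]
orientation: [-0.0, 0.847, 0.532, -0.001]
wrist_force: [0.8, -0.1, -1.3]
grip_width: 0.0281
grip_force: 29.3
```

Emit:
{"fn": "servo_tool", "kwargs": {
  "series": [
    [0,40,0,0,0,0,-1],
    [0,70,0,0,0,0,-1],
    [0,83,0,0,0,0,-1],
    [0,83,0,0,0,0,-1],
    [0,83,0,0,0,0,-1],
    [0,83,0,0,0,0,-1]
  ]
}}

```text
time: 5.98
tcp_pos: [0.5479, 0.2022, 0.2426]
orientation: [0.0, 0.848, 0.529, -0.0]
wrist_force: [-0.5, -0.5, -2.2]
grip_width: 0.0281
grip_force: 29.3
```

```bash
python3 - <<'E'
from h import *
print(r.get_obs()['tcp_pos'],r.get_obs()['orientation'])
s=snap('side');t=snap('top')
a=cv2.resize(s['frame'][170:300,150:270],(480,520),interpolation=cv2.INTER_CUBIC)
b=cv2.resize(t['frame'][160:230,130:200],(300,300),interpolation=cv2.INTER_CUBIC)
im=np.zeros((520,780,3),np.uint8); im[:,:480]=a; im[:300,480:]=b
cv2.imwrite('pics/over.png',im[...,::-1])
E
```

```text
[0.54789993 0.20223935 0.24258317] [ 1.85999974e-04  8.48461385e-01  5.29257244e-01 -1.17889539e-04]
```

View pics/over.png

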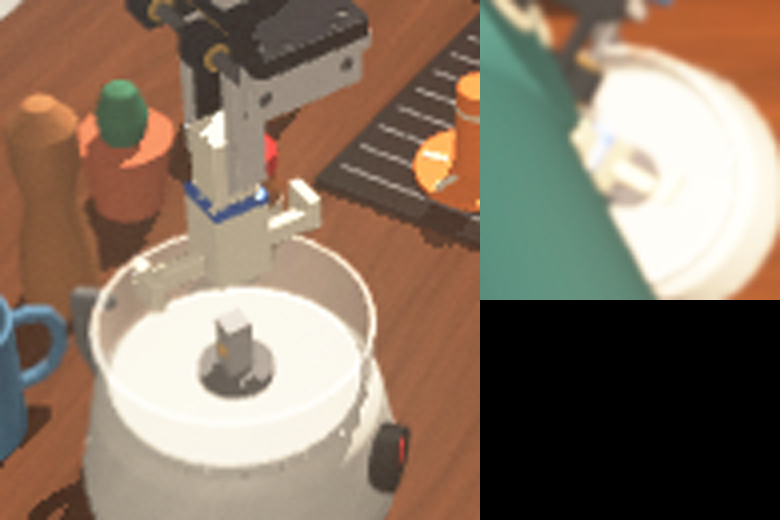

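The paddle hangs straight above the drive (column at crop x≈232, drive top at (234,322)), with edges nearly parallel. I'll lower it and feel for contact: the tip should be met at TCP z ≈ 0.200 and the balls at ≈ 0.180.

Emit:
{"fn": "servo_tool", "kwargs": {
  "series": [
    [0,1.5,-15,0,0,0,-1],
    [0,1.5,-30,0,0,0,-1],
    [0,1.5,-38,0,0,0,-1],
    [0,1.5,-41,0,0,0,-1],
    [0,1.5,-43,0,0,0,-1],
    [0,1.5,-45,0,0,0,-1],
    [0,1.5,-47,0,0,0,-1],
    [0,1.5,-47,0,0,0,-1]
  ]
}}

```text
time: 7.08
tcp_pos: [0.5476, 0.2048, 0.1955]
orientation: [0.0, 0.848, 0.53, -0.0]
wrist_force: [-0.6, -0.7, -1.8]
grip_width: 0.0285
grip_force: 29.3
```

It is already about 4 mm over the tip with no force, so the square seems to agree. Continue.

Emit:
{"fn": "servo_tool", "kwargs": {
  "series": [
    [0,0,-2,0,0,0,-1],
    [0,0,-4,0,0,0,-1],
    [0,0,-6,0,0,0,-1],
    [0,0,-8,0,0,0,-1],
    [0,0,-10,0,0,0,-1],
    [0,0,-12,0,0,0,-1],
    [0,0,-12,0,0,0,-1]
  ]
}}

```text
time: 7.95
tcp_pos: [0.5476, 0.2049, 0.1834]
orientation: [-0.0, 0.848, 0.53, -0.0]
wrist_force: [-0.3, -1.6, -1.9]
grip_width: 0.0283
grip_force: 29.3
```

Emit:
{"fn": "servo_tool", "kwargs": {
  "series": [
    [0,0,-2,0,0,0,-1],
    [0,0,-3,0,0,0,-1],
    [0,0,-4,0,0,0,-1],
    [0,0,-5,0,0,0,-1],
    [0,0,-6,0,0,0,-1],
    [0,0,-6,0,0,0,-1]
  ]
}}

```text
time: 8.7
tcp_pos: [0.5481, 0.2048, 0.178]
orientation: [0.0, 0.848, 0.53, 0.0]
wrist_force: [0.3, -3.4, 1.7]
grip_width: 0.0275
grip_force: 30.0
```

Ball contact is starting, with a small -y side load. I'll ease y by -1 mm and push.

Emit:
{"fn": "servo_tool", "kwargs": {
  "series": [
    [0,-1,-1,0,0,0,-1],
    [0,-1,-2,0,0,0,-1],
    [0,-1,-3,0,0,0,-1],
    [0,-1,-4,0,0,0,-1],
    [0,-1,-5,0,0,0,-1],
    [0,-1,-5,0,0,0,-1]
  ]
}}

```text
time: 9.45
tcp_pos: [0.5476, 0.2039, 0.1722]
orientation: [-0.0, 0.848, 0.53, -0.0]
wrist_force: [1.2, 1.4, -2.8]
grip_width: 0.0281
grip_force: 30.0
```

Emit:
{"fn": "servo_tool", "kwargs": {
  "series": [
    [0,0,-2,0,0,0,-1],
    [0,0,-4,0,0,0,-1],
    [0,0,-6,0,0,0,-1],
    [0,0,-7,0,0,0,-1],
    [0,0,-8,0,0,0,-1],
    [0,0,-8,0,0,0,-1]
  ]
}}

```text
time: 10.2
tcp_pos: [0.5476, 0.2039, 0.1647]
orientation: [0.0, 0.848, 0.53, -0.0]
wrist_force: [-1.3, 0.3, 2.2]
grip_width: 0.028
grip_force: 30.0
```

Emit:
{"fn": "servo_tool", "kwargs": {
  "series": [
    [0,0,-1,0,0,0,-1],
    [0,0,-2,0,0,0,-1],
    [0,0,-3,0,0,0,-1],
    [0,0,-3,0,0,0,-1]
  ]
}}

```text
time: 10.7
tcp_pos: [0.5484, 0.2048, 0.1643]
orientation: [0.0, 0.848, 0.53, 0.001]
wrist_force: [-10.5, -3.2, 36.8]
grip_width: 0.0277
grip_force: 30.0
```

A hard stop at TCP z 0.1643, with 37 N, matches home (0.098 + 0.0666). Relax and release.

Emit:
{"fn": "servo_tool", "kwargs": {
  "series": [
    [0,0,2,0,0,0,-1],
    [0,0,2.5,0,0,0,0.2],
    [0,0,2.5,0,0,0,1],
    [0,0,2.5,0,0,0,1],
    [0,0,2.5,0,0,0,1],
    [0,0,2.5,0,0,0,1],
    [0,0,2.5,0,0,0,1],
    [0,0,2.5,0,0,0,1]
  ]
}}

```text
time: 11.7
tcp_pos: [0.5477, 0.2039, 0.1641]
orientation: [-0.0, 0.848, 0.53, -0.0]
wrist_force: [-0.2, -0.7, 0.6]
grip_width: 0.0929
grip_force: 0.0
```

Emit:
{"fn": "servo_tool", "kwargs": {
  "series": [
    [0,0,20,0,0,0,1],
    [0,0,60,0,0,0,1],
    [0,0,100,0,0,0,1],
    [0,0,140,0,0,0,1],
    [-40,-30,140,0,0,0,1],
    [-80,-80,140,0,0,0,1],
    [-120,-130,140,0,0,0,1],
    [-120,-130,140,0,0,0,1]
  ]
}}

```text
time: 12.7
tcp_pos: [0.4261, 0.071, 0.3046]
orientation: [0.001, 0.849, 0.528, 0.0]
wrist_force: [1.0, 0.5, 0.8]
grip_width: 0.094
grip_force: 0.0
```

```bash
python3 - <<'E'
from h import *
s=snap('side');t=snap('top')
cv2.imwrite('pics/end.png',np.hstack([cv2.resize(s['frame'][170:320,130:290],(480,450),interpolation=cv2.INTER_CUBIC),cv2.resize(t['frame'][120:240,120:200],(300,450),interpolation=cv2.INTER_CUBIC)])[...,::-1])
for n,q in(('s',s),('t',t)):
    W=world(q); g=(abs(W[...,0]-.548)<.03)&(abs(W[...,1]-.204)<.03)&(W[...,2]>.185)&(W[...,2]<.22)
    print(n,g.sum(),np.median(W[g],0),np.percentile(W[g][:,2],[50,90]))
E
```

```text
s 170 [0.5440951  0.20941076 0.1974135 ] [0.1974135  0.20007449]
t 53 [0.55367728 0.20566185 0.19649062] [0.19649062 0.19889245]
```

View pics/end.png

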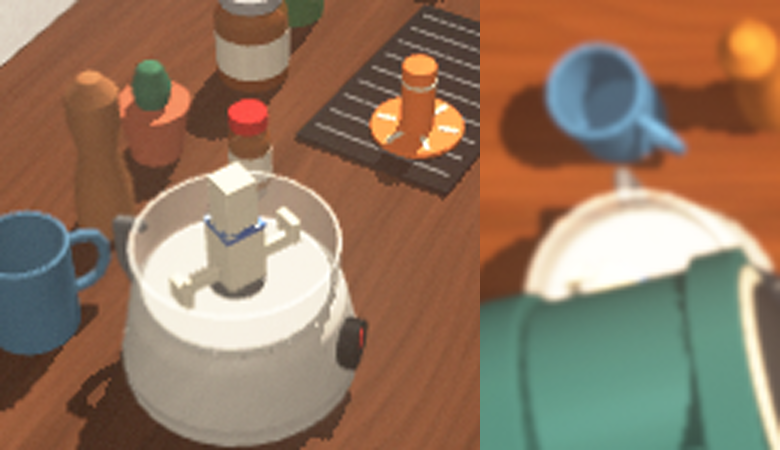

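The paddle stands upright on the boss (crop (237,285)) with its top at z ≈ 0.198, which matches home. The cream disc and the items visible in the crops (both jars, mug, cactus, mill) look undisturbed.

```bash
python3 -c "
from cell import r
print(r.finish_job())"
```

```text
the job is handed in; nothing more can be done
None
```

I fitted the white dough paddle fully home on the drive, let go of it, and handed the job in at about 13 s of the 64 s; the hand-in gave no verdict back.

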